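Free a glued-up panel from a ratchet bar clamp

ROBOT

A 6-joint arm with a two-finger parallel gripper is mounted at the origin on a cart in front of the work surface, level with it; the furniture and walls round the work are solid. World frame = base frame: x ahead of the robot, y to its left, z up, the work surface at z = 0. Lengths are in m, angles in rad, forces in N, time in s.
With the tool pointing down it reaches from about 0.35 to 0.8 m from the base axis. Payload 7.3 kg.
Tool frame: the origin (TCP) lies midway between the tips of the shut fingers; the grasp point (between the pads) lies 19 mm behind it; z points along the fingers, y is the line along which they close (so a half turn about z gives the same grasp; the last joint's range is limited). The gripper opens to 85 mm and grips with 20 to 120 N. Pads are 22 mm wide; open, the fingers measure 114 mm over their backs; the gripper's body (76 mm by 85 mm) begins 54 mm behind the grasp point. The pads swing forward as they close: fully open they stand 13 mm farther back than shut.
Start: joints at [-1.329, 0.342, 1.524, -0, 1.275, -0.146], TCP at [0.199, -0.486, 0.231] pointing down, gripper open.
Joint ranges: [-2.53, 2.53], [-0.77, 2.02], [0.04, 2.7], [-1, 4.14], [0.28, 2.66], [-3.11, 3.11]. Speed limits (rad/s): [2.57, 2.57, 3.14, 3.14, 3.14, 3.14].

INTERFACE

Orientations are given as a 3x3 rotation matrix whose columns are the frame's x, y, z axes.
In Python, from rig import manip gives the robot as it stands.
- The arm moves only by the tool play_rows, never from a script. Its argument "rows" is a list of rows, each an object with "fingers": the finger opening in cm, from 0 to 8.54; "xyz": the shift along the world's x, y, z in cm, a list of three; "twist": the turn about the world's z in rad. In form: [{"fingers": fingers, "xyz": [x, y, z], "twist": twist}, ...]. A call has 1 to 10 rows; each row is the pose to reach, as a shift and turn from the pose commanded when the call began; what a row does not reach only later rows make up. A row lasts 1/10 s, in which the tool goes at most 50 mm and 8.59 degrees, less where a joint would pass 70% of its speed; a pose out of reach is approached as far as the arm can. A call with a gripper value outside its range is refused whole. The fingers move at their own pace and stop on an object; "grip_force" is the grip in N (left out, the last holds). Time passes only in rows, so rows that repeat a pose let the fingers close. It gives the time, the measured TCP pose, the force, the opening and the grip force at its end, in the units of the state.
- manip.read_state(): the state, without advancing time (a new reading comes with each control period).
- manip.read_camera(name): name is "side" or "top" or "wrist"; returns the picture (400x640x3 uint8, red, green, blue); there is no depth.
- manip.camera_info(name): a dict with "fx", "fy", "cx", "cy" (pixels), "view" (4x4, takes a point from world to camera coordinates); the wrist camera has in their place "tool_from_camera" (4x4, takes a point from camera to tool coordinates, whose origin is the TCP and whose axes are the flange's). Camera axes: x right, y down, z forward; pixel columns grow to the right and rows downward; lengths in m; the calibration is good to about 2 mm. A picture is of the moment at which its call begins: read the wrist's pose just before it. camera_info takes no time and is no camera call.
- manip.finish_job(): hands the job in; it is judged then, once.
The state is a dict: "time_s": time; "joints": joint angles; "joint_vel": joint speeds; "joint_torque": joint torques, N m; "ee_pos": TCP position; "tool_rot": TCP orientation; "contact_force": force on the tool from outside, world axes, zero at the start; "wrist_torque": the same for the moment, N m; "grip_width": opening from 0.0 (shut) to 1.0 (fully open); "finger_force": force on a finger pad.
Only numpy, scipy, OpenCV 4.12 (cv2) and the standard library are available. Lean on these libraries where they do the work, as an engineer would, in place of code of your own. Each camera call takes 0.05 s, during which the arm holds its last target. There are 200 camera calls.

TASK

The glue in the panel between the clamp's jaws has set and the screw is already backed off. With the fingertips press down the red thumb latch of the sliding jaw and, keeping it down, push the jaw back along the bar until it stops at the end; then let go of it and push the panel away from the screw pad to about the middle of the opening, so that at least 30 mm is free at both of its clamped edges for the hands. Only press and push: do not lift or tip the panel or knock it along, leave it roughly square on its two bearers, and leave the other things on the bench where they are.

Things in the scene. Friction and masses are not known exactly. Their poses are not given: they have to be found in the camera images.
- clamp: bar clamp fixed on the bench, wooden bearers beside its bar. Origin: on the bench under the bar's centre line; y along the bar towards the screw head, z up. In its frame (mm): bar 30 wide, y -245 to 260, top (saw teeth) z 29; bearers at |x| 42 to 82, y -210 to 210, top z 36; blue head 46 wide, y 225 to 255, top z 62; wooden screw handle to y 351, z 29 to 61; end stop y -248 to -224, top z 28.
- screw_pad (a point): middle of the face of the dark pad on the end of the screw, 45 mm above the bench; the panel's edge faces it. Fixed to the clamp, same axes. Pad 44 wide, z 37 to 53, 8 thick; behind it (+y) 67 mm of bare 12 mm screw up to the head, so a fingertip can come down behind the panel's edge above the pad (over z 53) or beside it.
- panel_mid (a point): centre (half-way up) of the panel: three glued wooden staves, 160 (x) x 135 (y, along the bar) x 30 thick, about 0.2 to 0.6 kg. It lies loose on the bearers, z 36 to 66, at the start about 2 mm from either jaw; axes as the clamp's.
- jaw_face (a point): middle of the black face of the blue sliding jaw, 50 mm above the bench, looking at the panel (clamp's +y). The jaw's upright is 46 wide, top z 70, and ends 22 mm behind its face. Moves with the jaw; axes as the clamp's.
- jaw (a joint): how far the sliding jaw is pushed back along the bar (clamp's -y), m: 0 at the start, 0.12 at the end stop. Friction about 2 N. While the latch is up its pawl locks the jaw against this motion.
- latch_tread (a point): middle of the top of the latch's red tread, 51 mm above the bench when up, 89 mm behind the jaw's face (67 mm behind its upright). Tread 32 wide (x), 53 long: 29 mm towards the jaw and 24 mm behind this point (clamp's -y); it rises 10 degrees backwards (level when pressed) to a lip 13 mm high, so a fingertip pressing the tread can push the jaw by the lip.
- latch (a joint): angle of the red thumb latch, rad: 0 up (pawl in the rack), 0.2 fully pressed, the tread's middle then about 7 mm lower. Pivot 34 mm from the tread's middle towards the jaw. Pawl clear of the teeth above about 0.13. A spring lifts it; pressing its middle fully takes about 8 N. Let go, the pawl drops among the 10 mm teeth and may rest at up to 0.1.
- glue_bottle: green squeeze bottle with red nozzle, 60 diameter, 189 tall, stands at the back; origin under its centre. Leave it alone.
- tape: yellow tape measure 66x84x44, lying on the drawings at the right; origin under its centre. Leave it alone.
- mark_pencil: red carpenter's pencil 175 long lying on the drawings at the right; origin under its centre. Leave it alone.
- joiner_hammer: hammer with wooden handle, 316 long, lying at the left; origin under its centre. Leave it alone.
- masking_tape: roll of masking tape, 96 diameter, 24 tall, at the back right; origin under its centre. Leave it alone.
- red_pliers: combination pliers with red handles, 162 long, 13 tall, lying in front of the clamp, nearest the robot; origin under their centre. Leave them alone.

How it is judged:
On the way, in this order (a step that is already met when the one before it is completed fails the run):
1. the thumb latch is pressed down (value of joint latch above 0.13 rad), for 0.1 s.
2. the sliding jaw is pushed back to the end stop (value of joint jaw above 0.114 m), for 0.2 s.
3. the panel is pushed 29 mm or more clear of the screw pad (y of panel_mid in the frame of screw_pad below -0.0965 m), for 0.1 s.
At the end, for the whole second after the job is handed in: The sliding jaw stands within 8 mm of its end stop with the latch sprung up again; the panel lies flat and still on both bearers, its middle within 30 mm of the bar's line, turned by less than 0.3 rad, and 29 mm or more clear of both the screw pad and the jaw's face (value of joint jaw above 0.112 m and value of joint latch below 0.13 rad and y of panel_mid in the frame of screw_pad below -0.0965 m and y of panel_mid in the frame of jaw_face above 0.0965 m and x of panel_mid in the frame of clamp between -0.03 and 0.03 m and angle between the y axis of panel_mid and the y axis of clamp, either way round below 0.3 rad and angle between panel_mid's own z axis and vertical below 0.05 rad and height (world z) of panel_mid between 0.046 and 0.055 m and linear speed of panel below 0.01 m/s); the robot touches nothing.
It fails at once if the panel is lifted or tipped (height (world z) of panel_mid above 0.059 m or angle between panel_mid's own z axis and vertical above 0.12 rad).
It fails at once if the panel is knocked along (linear speed of panel above 0.4 m/s).
It fails at once if one of the other things is moved by more than 20 mm (distance of any of glue_bottle, tape, mark_pencil, joiner_hammer, masking_tape, red_pliers from where it was at the start of the episode above 0.02 m).
It also fails if it takes over 45 s, if anything falls off the work surface, if the arm or the gripper's body presses on something with over 40 N, if the wrist force passes 120 N, or if a joint passes its speed limit or range.

## Working session

There is one attempt and no reset: what is moved stays moved. The work goes in short steps, Python scripts to look and compute and a tool call to move; the robot and the scene stay as the last step left them, time stands still between calls to the robot, and variables do not carry over. Pictures are saved under pics/ and viewed, at most 10 in all, crops included, and the job is handed in when it is done.

Besides the shell and the picture viewer there is one more tool, called after ">>>" as name(argument=value, ...) on one line, values as JSON. play_rows: Moves the arm, as the interface text tells. Its arguments: {"type":"object","properties":{"rows":{"type":"array"},"grip_force":{"type":"number"}},"required":["rows"]}

```bash
mkdir -p pics; python3 - <<'E'
from rig import manip
import cv2,numpy as np
for n in("top","side"):
    im=manip.read_camera(n);cv2.imwrite(f"pics/{n}0.png",im[:,:,::-1])
    i=manip.camera_info(n);print(n,i["fx"],i["fy"],i["cx"],i["cy"],np.round(i["view"],3).tolist())
s=manip.read_state();print(s["time_s"],s["ee_pos"],np.round(s["tool_rot"],3).tolist(),s["grip_width"])
E
```

```text
top 505.2687222799625 505.2687222799625 325.59209905707297 204.8793273366004 [[-0.005, -1.0, 0.015, 0.083], [-0.986, 0.003, -0.166, 0.574], [0.166, -0.015, -0.986, 1.851], [0.0, 0.0, 0.0, 1.0]]
side 373.47257418572275 373.47257418572275 320.3819468240973 201.41972808039503 [[0.935, -0.354, -0.012, -0.526], [-0.168, -0.412, -0.896, 0.196], [0.312, 0.84, -0.445, 1.129], [0.0, 0.0, 0.0, 1.0]]
0.1 [ 0.19846676 -0.4856514   0.23069001] [[0.926, 0.378, -0.0], [0.378, -0.926, 0.001], [0.0, -0.001, -1.0]] 0.9973228613856544
```

View pics/top0.png

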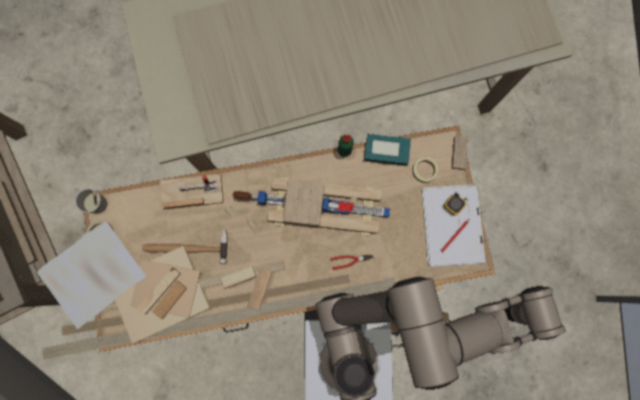

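View pics/side0.png

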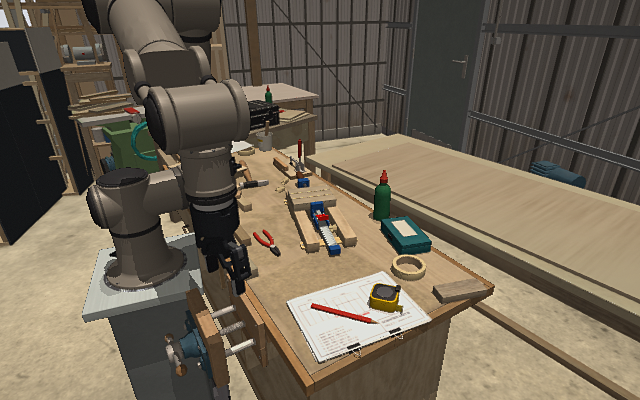

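The top view shows the clamp: head at about (262,198), panel (304,203), red tread (346,207), end stop (387,212). The pliers are at (350,262). I'll measure these by colour.

```bash
cat > h.py <<'E'
import cv2,numpy as np
from rig import manip
def cast(name,uv,z,pose=None):
    i=manip.camera_info(name)
    if name=="wrist":
        T=np.eye(4);T[:3,:3]=pose["tool_rot"];T[:3,3]=pose["ee_pos"];C=T@np.array(i["tool_from_camera"])
    else: C=np.linalg.inv(np.array(i["view"]))
    d=C[:3,:3]@np.array([(uv[0]-i["cx"])/i["fx"],(uv[1]-i["cy"])/i["fy"],1])
    o=C[:3,3];return o+d*(z-o[2])/d[2]
def blobs(im,kind,mn=6):
    h=cv2.cvtColor(im,cv2.COLOR_RGB2HSV)
    m=cv2.inRange(h,(100,110,40),(125,255,255)) if kind=="blue" else cv2.inRange(h,(0,150,90),(6,255,255))|cv2.inRange(h,(172,150,90),(180,255,255))
    n,l,s,c=cv2.connectedComponentsWithStats(m)
    return [(c[k].round(1),s[k],cv2.minAreaRect(np.argwhere(l==k)[:,::-1].astype(np.float32))) for k in range(1,n) if s[k,4]>=mn]
E
python3 - <<'E'
from h import *
im=cv2.imread("pics/top0.png")[:,:,::-1].copy()
for k,z in(("blue",.05),("red",.051)):
    for c,s,r in blobs(im,k):
        if 220<c[0]<400 and 180<c[1]<230: print(k,c,s,cast("top",c,z).round(4))
cv2.imwrite("pics/topc.png",cv2.resize(im[170:240,220:400,::-1],None,fx=4.4,fy=4.4,interpolation=cv2.INTER_CUBIC))
E
```

```text
blue [261.7 197.4] [258 192   9  12  79] [0.6035 0.3202 0.05  ]
blue [325.3 204.5] [323 199   6  12  56] [0.5758 0.0815 0.05  ]
blue [386.4 212.4] [384 209   5   8  31] [ 0.5452 -0.1474  0.05  ]
red [345.4 206.3] [339 203  14   8 102] [0.5686 0.0062 0.051 ]
```

View pics/topc.png

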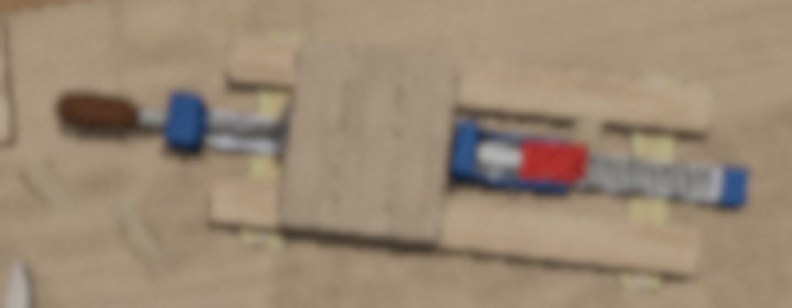

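>>> play_rows(rows=[{"fingers": 8, "xyz": [3, 4, 0], "twist": 0.1}, {"fingers": 6, "xyz": [6, 8, 0], "twist": 0.2}, {"fingers": 4, "xyz": [9, 12, 0], "twist": 0.3}, {"fingers": 2, "xyz": [12, 16, 0], "twist": 0.4}, {"fingers": 0, "xyz": [15, 20, 0], "twist": 0.5}, {"fingers": 0, "xyz": [18, 24, 0], "twist": 0.6}, {"fingers": 0, "xyz": [21, 28, 0], "twist": 0.7}, {"fingers": 0, "xyz": [24, 32, 0], "twist": 0.8}, {"fingers": 0, "xyz": [27, 36, 0], "twist": 0.9}, {"fingers": 0, "xyz": [29, 40, 0], "twist": 1.0}])

```text
time_s: 1.1
ee_pos: [0.4899, -0.084, 0.231]
tool_rot: [[0.177, 0.984, 0.0], [0.984, -0.177, 0.0], [0.0, 0.0, -1.0]]
contact_force: [1.1, -0.0, 0.0]
grip_width: 0.001
finger_force: 0.0
```

>>> play_rows(rows=[{"fingers": 0, "xyz": [3, 4, -1], "twist": 0.06}, {"fingers": 0, "xyz": [6, 7, -2], "twist": 0.06}, {"fingers": 0, "xyz": [7.5, 9, -3], "twist": 0.06}, {"fingers": 0, "xyz": [7.5, 9, -3], "twist": 0.06}, {"fingers": 0, "xyz": [7.5, 9, -3], "twist": 0.06}, {"fingers": 0, "xyz": [7.5, 9, -3], "twist": 0.06}])

```text
time_s: 1.7
ee_pos: [0.5631, 0.0031, 0.2016]
tool_rot: [[0.123, 0.992, -0.0], [0.992, -0.123, -0.0], [-0.0, -0.0, -1.0]]
contact_force: [0.6, -0.3, 0.8]
grip_width: -0.002
finger_force: 0.0
```

```bash
python3 - <<'E'
from h import *
for p,z in(((261.7,197.4),.055),((386.4,212.4),.027)): print(cast("top",p,z).round(4))
s=manip.read_state();im=manip.read_camera("wrist")
print(s["time_s"],s["ee_pos"],np.round(s["tool_rot"],3).tolist(),s["grip_width"],np.round(s["joints"],2),s["contact_force"])
for k,z in(("blue",.06),("red",.051)):
    for c,b,r in blobs(im,k,100): print(k,c,b,cast("wrist",c,z,s).round(4),[cast("wrist",q,z,s)[:2].round(4).tolist() for q in cv2.boxPoints(r)])
cv2.imwrite("pics/w1.png",im[:,:,::-1])
E
```

```text
[0.6025 0.3196 0.055 ]
[ 0.5487 -0.1506  0.027 ]
1.7 [0.56311378 0.00312797 0.20158103] [[0.123, 0.992, -0.0], [0.992, -0.123, -0.0], [-0.0, -0.0, -1.0]] -0.002323872481502851 [-0.13  0.44  1.46 -0.    1.24 -0.01] [ 0.58445062 -0.31109709  0.84247586]
blue [331.1  92.7] [ 302   78   55   71 1450] [0.5802 0.0798 0.06  ] [[0.5585, 0.0937], [0.6012, 0.0884], [0.5961, 0.0327], [0.5506, 0.0384]]
blue [307.3 150.1] [305 116   5  74 266] [0.5548 0.036  0.06  ] [[0.5568, 0.0642], [0.5601, 0.0638], [0.5516, 0.0017], [0.5481, 0.0021]]
blue [349.2 169.3] [348 151   4  38 120] [0.5886 0.015  0.06  ] [[0.5891, 0.031], [0.5917, 0.0307], [0.5885, -0.002], [0.5859, -0.0017]]
red [133.4 187.4] [  92  135   72  100 2027] [0.3924 0.0203 0.051 ] [[0.365, 0.0594], [0.4043, 0.0715], [0.4225, -0.0215], [0.3796, -0.0368]]
red [328.8 177.7] [ 311  147   36   65 2164] [0.5701 0.0074 0.051 ] [[0.5578, 0.0368], [0.5883, 0.0331], [0.5823, -0.0263], [0.5499, -0.0223]]
```

View pics/w1.png

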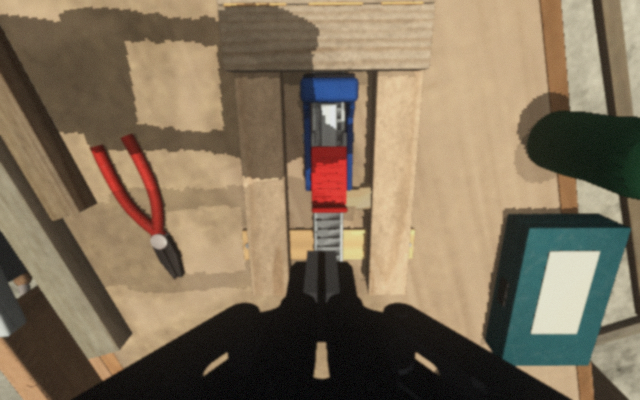

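The wrist view shows the tread at about (329,178), jaw face edge near row 76 and the tips lined up with the bar. I'll go down onto the tread.

>>> play_rows(rows=[{"fingers": 0, "xyz": [0.5, 0, -4], "twist": 0}, {"fingers": 0, "xyz": [0.5, 0, -8], "twist": 0}, {"fingers": 0, "xyz": [0.5, 0, -12], "twist": 0}, {"fingers": 0, "xyz": [0.5, 0, -14], "twist": 0}, {"fingers": 0, "xyz": [0.5, 0, -14], "twist": 0}, {"fingers": 0, "xyz": [0.5, 0, -14], "twist": 0}])

```text
time_s: 2.35
ee_pos: [0.569, 0.0031, 0.0624]
tool_rot: [[0.124, 0.992, 0.001], [0.992, -0.124, -0.0], [-0.0, 0.001, -1.0]]
contact_force: [1.0, 0.5, 0.6]
grip_width: -0.0
finger_force: 0.0
```

>>> play_rows(rows=[{"fingers": 0, "xyz": [0, 0, -0.3], "twist": 0}, {"fingers": 0, "xyz": [0, 0, -0.6], "twist": 0}, {"fingers": 0, "xyz": [0, 0, -0.9], "twist": 0}, {"fingers": 0, "xyz": [0, 0, -1.2], "twist": 0}, {"fingers": 0, "xyz": [0, 0, -1.4], "twist": 0}, {"fingers": 0, "xyz": [0, 0, -1.5], "twist": 0}, {"fingers": 0, "xyz": [0, 0, -1.6], "twist": 0}, {"fingers": 0, "xyz": [0, 0, -1.6], "twist": 0}, {"fingers": 0, "xyz": [0, 0, -1.6], "twist": 0}])

```text
time_s: 3.25
ee_pos: [0.5691, 0.0031, 0.0461]
tool_rot: [[0.123, 0.992, 0.002], [0.992, -0.123, -0.001], [-0.001, 0.002, -1.0]]
contact_force: [-1.8, -3.5, 6.1]
grip_width: 0.0
finger_force: 3.2
```

>>> play_rows(rows=[{"fingers": 0, "xyz": [0, 0, -0.1], "twist": 0}, {"fingers": 0, "xyz": [0, 0, -0.2], "twist": 0}, {"fingers": 0, "xyz": [0, 0, -0.3], "twist": 0}, {"fingers": 0, "xyz": [0, 0, -0.3], "twist": 0}])

```text
time_s: 3.65
ee_pos: [0.5692, 0.0024, 0.0437]
tool_rot: [[0.122, 0.992, 0.002], [0.992, -0.122, -0.002], [-0.002, 0.002, -1.0]]
contact_force: [-3.1, -7.1, 12.2]
grip_width: 0.001
finger_force: 6.0
```

```bash
python3 - <<'E'
from h import *
s=manip.read_state();im=manip.read_camera("side")
print(s["ee_pos"],s["contact_force"])
cv2.imwrite("pics/s1.png",cv2.resize(im[160:270,240:400,::-1],None,fx=5,fy=5,interpolation=cv2.INTER_CUBIC))
E
```

```text
[0.56919395 0.00241934 0.04367847] [-3.11579855 -7.10249027 12.18011133]
```

View pics/s1.png

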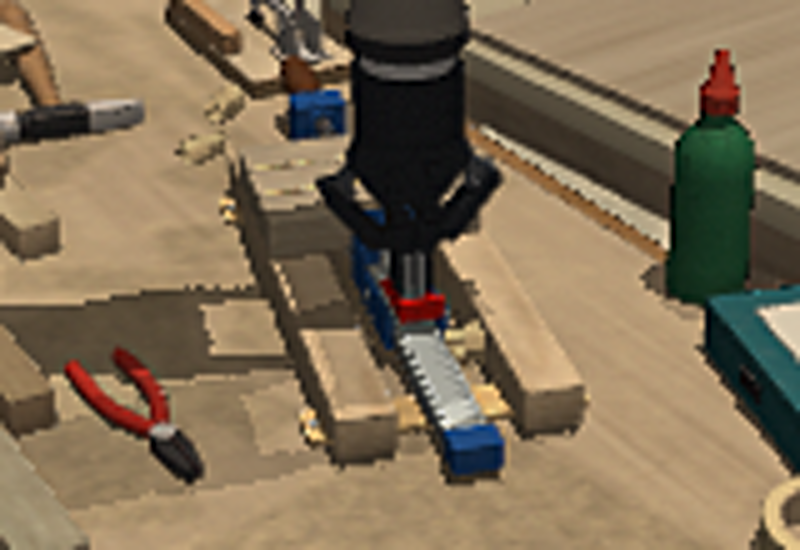

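The tips press on the red tread at about (415,305) in the crop, with the lip behind them. I'll push back.

>>> play_rows(rows=[{"fingers": 0, "xyz": [0, 0, -0.15], "twist": 0}, {"fingers": 0, "xyz": [-0.06, -0.5, -0.15], "twist": 0}, {"fingers": 0, "xyz": [-0.12, -1, -0.15], "twist": 0}, {"fingers": 0, "xyz": [-0.18, -1.5, -0.15], "twist": 0}, {"fingers": 0, "xyz": [-0.24, -2, -0.15], "twist": 0}, {"fingers": 0, "xyz": [-0.3, -2.5, -0.15], "twist": 0}, {"fingers": 0, "xyz": [-0.36, -3, -0.15], "twist": 0}, {"fingers": 0, "xyz": [-0.42, -3.5, -0.15], "twist": 0}, {"fingers": 0, "xyz": [-0.48, -4, -0.15], "twist": 0}])

```text
time_s: 4.6
ee_pos: [0.5648, -0.0356, 0.0432]
tool_rot: [[0.123, 0.992, 0.003], [0.992, -0.123, 0.0], [0.001, 0.003, -1.0]]
contact_force: [-4.2, 3.0, 18.9]
grip_width: -0.0
finger_force: 9.2
```

```bash
python3 - <<'E'
from h import *
s=manip.read_state();im=manip.read_camera("top")
print(s["ee_pos"],s["contact_force"])
for c,b,r in blobs(im,"blue"):
    if 220<c[0]<400 and 180<c[1]<230: print(c,b,cast("top",c,.06).round(4))
E
```

```text
[ 0.56480517 -0.03564056  0.0432409 ] [-4.19713184  3.00114882 18.92729832]
[261.7 197.6] [258 192   9  12  82] [0.6009 0.3191 0.06  ]
[335.4 205.7] [333 200   6  12  50] [0.5695 0.044  0.06  ]
[386.3 212.4] [384 209   5   8  32] [ 0.5436 -0.1457  0.06  ]
```

The jaw has moved about 37 mm with the tool, so I'll carry on.

>>> play_rows(rows=[{"fingers": 0, "xyz": [-0.09, -0.7, 0], "twist": 0}, {"fingers": 0, "xyz": [-0.17, -1.4, 0], "twist": 0}, {"fingers": 0, "xyz": [-0.25, -2.1, 0], "twist": 0}, {"fingers": 0, "xyz": [-0.33, -2.8, 0], "twist": 0}, {"fingers": 0, "xyz": [-0.41, -3.5, 0], "twist": 0}, {"fingers": 0, "xyz": [-0.49, -4.2, 0], "twist": 0}, {"fingers": 0, "xyz": [-0.57, -4.9, 0], "twist": 0}, {"fingers": 0, "xyz": [-0.65, -5.6, 0], "twist": 0}, {"fingers": 0, "xyz": [-0.73, -6.3, 0], "twist": 0}, {"fingers": 0, "xyz": [-0.8, -7, 0], "twist": 0}])

```text
time_s: 5.65
ee_pos: [0.5567, -0.1059, 0.0432]
tool_rot: [[0.123, 0.992, 0.003], [0.992, -0.123, -0.0], [0.0, 0.003, -1.0]]
contact_force: [-4.0, 2.9, 19.0]
grip_width: -0.003
finger_force: 9.5
```

>>> play_rows(rows=[{"fingers": 0, "xyz": [-0.04, -0.4, 0], "twist": 0}, {"fingers": 0, "xyz": [-0.1, -0.8, 0], "twist": 0}, {"fingers": 0, "xyz": [-0.14, -1.2, 0], "twist": 0}, {"fingers": 0, "xyz": [-0.16, -1.4, 0], "twist": 0}, {"fingers": 0, "xyz": [-0.16, -1.4, 0], "twist": 0}])

```text
time_s: 6.15
ee_pos: [0.5554, -0.1186, 0.0432]
tool_rot: [[0.123, 0.992, 0.003], [0.992, -0.123, 0.002], [0.002, 0.003, -1.0]]
contact_force: [-2.5, 7.7, 17.6]
grip_width: -0.0
finger_force: 9.1
```

```bash
python3 - <<'E'
from h import *
s=manip.read_state();im=manip.read_camera("top")
print(s["ee_pos"],s["contact_force"])
for c,b,r in blobs(im,"blue"):
    if 220<c[0]<400 and 180<c[1]<230: print(c,b,cast("top",c,.06).round(4))
E
```

```text
[ 0.55538226 -0.11859972  0.04315446] [-2.45314655  7.65185035 17.64152951]
[261.7 197.6] [258 192   9  12  81] [0.6009 0.3191 0.06  ]
[357.1 208.2] [355 203   5  11  51] [ 0.5598 -0.0369  0.06  ]
```

>>> play_rows(rows=[{"fingers": 0, "xyz": [-0.03, -0.3, 0], "twist": 0}, {"fingers": 0, "xyz": [-0.07, -0.6, 0], "twist": 0}, {"fingers": 0, "xyz": [-0.07, -0.6, 0], "twist": 0}, {"fingers": 0, "xyz": [-0.07, -0.6, 0], "twist": 0}])

```text
time_s: 6.6
ee_pos: [0.5551, -0.1245, 0.043]
tool_rot: [[0.123, 0.992, 0.004], [0.992, -0.123, 0.001], [0.002, 0.004, -1.0]]
contact_force: [-0.9, 8.5, 16.4]
grip_width: -0.002
finger_force: 7.9
```

>>> play_rows(rows=[{"fingers": 0, "xyz": [-0.03, -0.3, 0], "twist": 0}, {"fingers": 0, "xyz": [-0.07, -0.6, 0], "twist": 0}, {"fingers": 0, "xyz": [-0.07, -0.6, 0], "twist": 0}])

```text
time_s: 6.9
ee_pos: [0.5545, -0.1298, 0.0428]
tool_rot: [[0.123, 0.992, 0.004], [0.992, -0.123, 0.003], [0.003, 0.004, -1.0]]
contact_force: [1.0, 10.8, 15.0]
grip_width: 0.002
finger_force: 11.0
```

```bash
python3 - <<'E'
from h import *
s=manip.read_state();im=manip.read_camera("top")
print(s["ee_pos"],s["contact_force"])
for c,b,r in blobs(im,"blue"):
    if 220<c[0]<400 and 180<c[1]<230: print(c,b,cast("top",c,.06).round(4))
E
```

```text
[ 0.55448854 -0.12980845  0.04275971] [ 1.04001502 10.83336011 14.99912239]
[261.8 197.5] [258 192   9  12  81] [0.6012 0.3187 0.06  ]
[357.1 208.1] [355 203   6  11  52] [ 0.5602 -0.0369  0.06  ]
```

Jaw is against the stop (unmoved while the tip slid on to the lip). I'll lift straight up, open, and look above the panel.

>>> play_rows(rows=[{"fingers": 0, "xyz": [0, 0.1, 0.5], "twist": 0}, {"fingers": 0, "xyz": [0, 0.1, 1.2], "twist": 0}, {"fingers": 0, "xyz": [0, 0.1, 3], "twist": 0}, {"fingers": 0, "xyz": [0, 0.1, 7], "twist": 0}, {"fingers": 0, "xyz": [0, 0.1, 11], "twist": 0}, {"fingers": 0, "xyz": [0, 0.1, 15], "twist": 0}, {"fingers": 2, "xyz": [0.5, 4, 15.5], "twist": 0}, {"fingers": 4, "xyz": [1, 8, 15.5], "twist": 0}, {"fingers": 6, "xyz": [1.5, 12, 15.5], "twist": 0}, {"fingers": 8.5, "xyz": [2, 16, 15.5], "twist": 0}])

```text
time_s: 7.95
ee_pos: [0.5726, 0.0296, 0.1957]
tool_rot: [[0.123, 0.992, -0.0], [0.992, -0.123, 0.0], [0.0, -0.0, -1.0]]
contact_force: [0.2, -0.3, 0.2]
grip_width: 0.677
finger_force: 0.0
```

>>> play_rows(rows=[{"fingers": 8.5, "xyz": [0.5, 4, 0], "twist": 0}, {"fingers": 8.5, "xyz": [1, 8, 0], "twist": 0}, {"fingers": 8.5, "xyz": [1.4, 12, 0], "twist": 0}, {"fingers": 8.5, "xyz": [1.4, 13, 0], "twist": 0}, {"fingers": 8.5, "xyz": [1.4, 13, 0], "twist": 0}, {"fingers": 8.5, "xyz": [1.4, 13, 0], "twist": 0}])

```text
time_s: 8.55
ee_pos: [0.5866, 0.1571, 0.1955]
tool_rot: [[0.123, 0.992, -0.001], [0.992, -0.123, -0.001], [-0.001, -0.0, -1.0]]
contact_force: [0.1, -0.2, -0.3]
grip_width: 0.995
finger_force: 0.0
```

```bash
python3 - <<'E'
from h import *
s=manip.read_state();im=manip.read_camera("wrist")
print(s["time_s"],s["ee_pos"],np.round(s["tool_rot"],3).tolist(),s["grip_width"],s["contact_force"])
for c,b,r in blobs(im,"blue",100): print(c,b,cast("wrist",c,.062,s).round(4))
cv2.imwrite("pics/w2.png",im[:,:,::-1])
t=manip.read_camera("top")
for k in("blue","red"):
  for c,b,r in blobs(t,k):
    if 220<c[0]<400 and 180<c[1]<230: print(k,c,b,cast("top",c,.06).round(4))
E
```

```text
8.55 [0.586588   0.15710342 0.19554636] [[0.123, 0.992, -0.001], [0.992, -0.123, -0.001], [-0.001, -0.0, -1.0]] 0.9951438094635382 [ 0.07319193 -0.24605552 -0.30621072]
[323.4 371.4] [303 366  42  14 480] [ 0.5639 -0.041   0.062 ]
blue [261.8 197.4] [258 192   9  12  79] [0.6016 0.3187 0.06  ]
blue [357.1 207.7] [355 202   6  12  53] [ 0.5617 -0.0369  0.06  ]
blue [387.  212.6] [385 209   4   8  21] [ 0.5429 -0.1483  0.06  ]
red [377.4 209.9] [371 206  14   9 104] [ 0.5532 -0.1126  0.06  ]
```

View pics/w2.png

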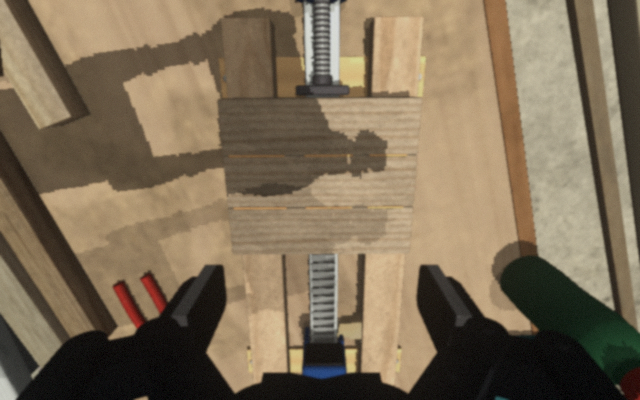

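The wrist view shows the panel's far edge at row 97 (columns 219–424), the dark pad at (323,91) and the jaw at the far end (323,371).

```bash
python3 - <<'E'
from h import *
s=manip.read_state()
for p,z in(((219,98),.066),((424,97),.066),((233,255),.066),((410,252),.066),((323,91),.053),((322,5),.029),((323,330),.029)): print(p,cast("wrist",p,z,s).round(4))
E
```

```text
(219, 98) [0.5166 0.2401 0.066 ]
(424, 97) [0.6749 0.221  0.066 ]
(233, 255) [0.4994 0.1051 0.066 ]
(410, 252) [0.6586 0.0883 0.066 ]
(323, 91) [0.5976 0.2351 0.053 ]
(322, 5) [0.6051 0.3012 0.029 ]
(323, 330) [ 0.5667 -0.0167  0.029 ]
```

>>> play_rows(rows=[{"fingers": 8.54, "xyz": [0.6, 4.5, 0], "twist": 0}, {"fingers": 8.54, "xyz": [1.2, 9, 0], "twist": 0}, {"fingers": 8.54, "xyz": [1.2, 9.5, 0], "twist": 0}, {"fingers": 8.54, "xyz": [1.2, 9.5, 0], "twist": 0}, {"fingers": 8.54, "xyz": [1.2, 9.5, -4], "twist": 0}, {"fingers": 8.54, "xyz": [1.2, 9.5, -8], "twist": 0}, {"fingers": 8.54, "xyz": [1.2, 9.5, -12], "twist": 0}, {"fingers": 8.54, "xyz": [1.2, 9.5, -14.5], "twist": 0}, {"fingers": 8.54, "xyz": [1.2, 9.5, -15.6], "twist": 0}, {"fingers": 8.54, "xyz": [1.2, 9.5, -15.6], "twist": 0}])

```text
time_s: 9.65
ee_pos: [0.5983, 0.2511, 0.0387]
tool_rot: [[0.125, 0.992, -0.003], [0.992, -0.125, -0.001], [-0.001, -0.002, -1.0]]
contact_force: [0.8, 0.0, 0.5]
grip_width: 0.997
finger_force: 0.0
```

```bash
python3 - <<'E'
from h import *
s=manip.read_state();im=manip.read_camera("side")
print(s["time_s"],s["ee_pos"],s["contact_force"])
cv2.imwrite("pics/s2.png",cv2.resize(im[150:260,230:390,::-1],None,fx=5,fy=5,interpolation=cv2.INTER_CUBIC))
E
```

```text
9.65 [0.59832275 0.2511392  0.03870489] [0.75003431 0.02642047 0.47698507]
```

View pics/s2.png

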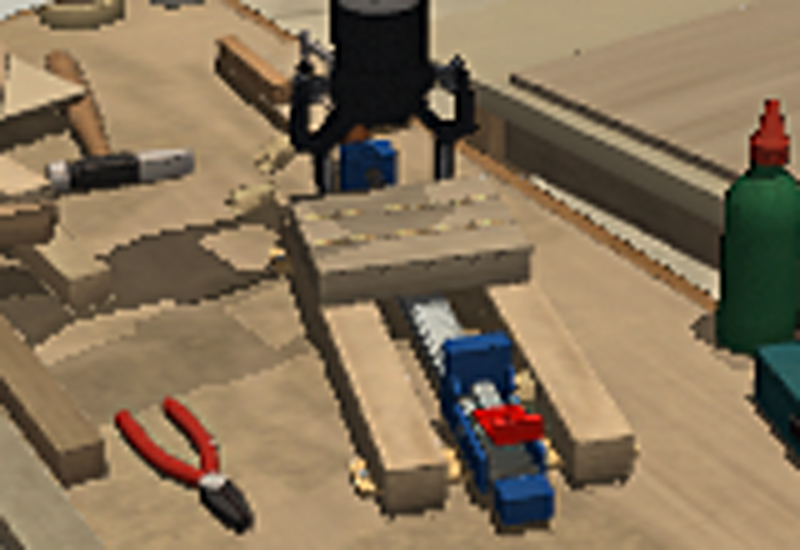

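Both fingers stand behind the panel's edge either side of the pad, and the jaw is at the end stop. I'll push gently.

>>> play_rows(rows=[{"fingers": 8.54, "xyz": [-0.05, -0.4, 0], "twist": 0}, {"fingers": 8.54, "xyz": [-0.1, -0.8, 0], "twist": 0}, {"fingers": 8.54, "xyz": [-0.15, -1.2, 0], "twist": 0}, {"fingers": 8.54, "xyz": [-0.19, -1.6, 0], "twist": 0}, {"fingers": 8.54, "xyz": [-0.24, -2.0, 0], "twist": 0}, {"fingers": 8.54, "xyz": [-0.29, -2.4, 0], "twist": 0}, {"fingers": 8.54, "xyz": [-0.34, -2.8, 0], "twist": 0}, {"fingers": 8.54, "xyz": [-0.38, -3.2, 0], "twist": 0}, {"fingers": 8.54, "xyz": [-0.43, -3.6, 0], "twist": 0}, {"fingers": 8.54, "xyz": [-0.48, -4.0, 0], "twist": 0}])

```text
time_s: 10.7
ee_pos: [0.5939, 0.2127, 0.0398]
tool_rot: [[0.123, 0.992, -0.0], [0.992, -0.123, 0.0], [0.0, -0.0, -1.0]]
contact_force: [0.9, 3.6, 3.0]
grip_width: 1.0
finger_force: 2.0
```

>>> play_rows(rows=[{"fingers": 8.54, "xyz": [-0.05, -0.4, 0], "twist": 0}, {"fingers": 8.54, "xyz": [-0.1, -0.8, 0], "twist": 0}, {"fingers": 8.54, "xyz": [-0.15, -1.2, 0], "twist": 0}, {"fingers": 8.54, "xyz": [-0.19, -1.6, 0], "twist": 0}, {"fingers": 8.54, "xyz": [-0.24, -2.0, 0], "twist": 0}, {"fingers": 8.54, "xyz": [-0.29, -2.4, 0], "twist": 0}, {"fingers": 8.54, "xyz": [-0.32, -2.7, 0], "twist": 0}, {"fingers": 8.54, "xyz": [-0.34, -2.8, 0], "twist": 0}])

```text
time_s: 11.5
ee_pos: [0.5905, 0.1845, 0.0398]
tool_rot: [[0.123, 0.992, -0.0], [0.992, -0.123, -0.0], [-0.0, -0.0, -1.0]]
contact_force: [0.6, 3.5, 1.9]
grip_width: 0.999
finger_force: 1.7
```

```bash
python3 - <<'E'
from h import *
s=manip.read_state();im=manip.read_camera("top")
print(s["time_s"],s["ee_pos"],s["contact_force"])
cv2.imwrite("pics/t3.png",cv2.resize(im[170:240,220:400,::-1],None,fx=4.4,fy=4.4,interpolation=cv2.INTER_CUBIC))
E
```

```text
11.5 [0.59051598 0.1845371  0.03978231] [0.57830475 3.54244852 1.89266243]
```

View pics/t3.png

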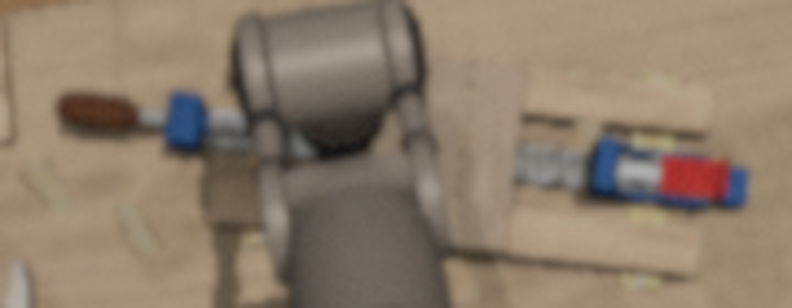

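The panel's edge is at column 520 and the jaw face at 595, a gap of about 60 mm; it has been pushed about 57 mm. I'll back off and lift.

>>> play_rows(rows=[{"fingers": 8.54, "xyz": [0.06, 0.5, 0], "twist": 0}, {"fingers": 8.54, "xyz": [0.18, 1.5, 0], "twist": 0}, {"fingers": 8.54, "xyz": [0.24, 2, 0], "twist": 0}, {"fingers": 8.54, "xyz": [0.24, 2, 3], "twist": 0}, {"fingers": 8.54, "xyz": [0.24, 2, 7], "twist": 0}, {"fingers": 8.54, "xyz": [0.24, 2, 11], "twist": 0}, {"fingers": 8.54, "xyz": [0.24, 2, 15], "twist": 0}, {"fingers": 8.54, "xyz": [-3, -2, 18], "twist": 0}, {"fingers": 8.54, "xyz": [-7, -5, 18], "twist": 0}, {"fingers": 8.54, "xyz": [-9, -7, 18], "twist": 0}])

```text
time_s: 12.55
ee_pos: [0.4989, 0.1143, 0.2208]
tool_rot: [[0.122, 0.993, 0.001], [0.993, -0.122, -0.0], [-0.0, 0.001, -1.0]]
contact_force: [-0.5, 0.4, -0.1]
grip_width: 0.999
finger_force: 0.0
```

```bash
python3 - <<'E'
from h import *
s=manip.read_state();im=manip.read_camera("wrist")
print(s["time_s"],s["ee_pos"].tolist(),s["tool_rot"].tolist(),s["contact_force"])
cv2.imwrite("pics/w3.png",im[:,:,::-1])
E
```

```text
12.55 [0.4989003912420707, 0.11434380507771078, 0.22082557423832666] [[0.12174445883148352, 0.9925605968666645, 0.0013222297530876778], [0.9925614325812249, -0.12174394423136346, -0.0004632443172560501], [-0.0002988245907098111, 0.0013687916866372838, -0.9999990185561096]] [-0.54293577  0.39607898 -0.1451264 ]
```

View pics/w3.png

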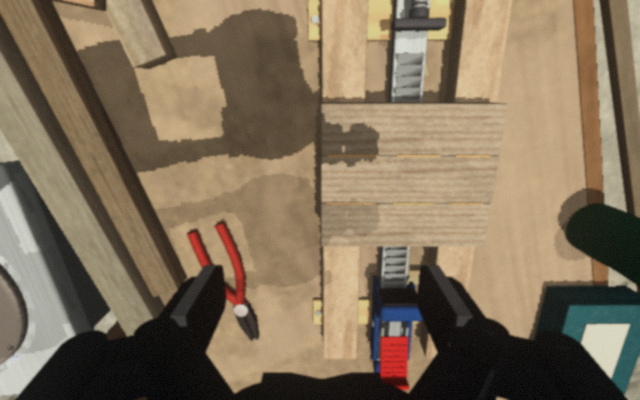

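```bash
python3 - <<'E'
from h import *
s=manip.read_state()
P=[((322,103),.066),((505,103),.066),((322,246),.066),((488,245),.066),((420,26),.053),((397,281),.07)]
q=[cast("wrist",p,z,s)[:2] for p,z in P]
for a in q: print(a.round(4))
u=np.array([.12,.993]);v=np.array([.993,-.12]);c=sum(q[:4])/4
print("panel-pad",(c-q[4])@u,"panel-jaw",(c-q[5])@u,"x off",(c-np.array([.5965,.23]))@v)
E
```

```text
[0.5032 0.1805]
[0.6574 0.1615]
[0.4869 0.0471]
[0.6477 0.0287]
[0.5912 0.2309]
[0.5569 0.0016]
panel-pad -0.12769521572418732 panel-jaw 0.10414748142077837 x off -0.007489275369517047
```

The panel is about 128 mm from the pad and centred within 8 mm. The row I first took for the jaw (281) is the bottom of its black face; its top is near row 300. That puts the panel about 130 mm from the jaw, so I'll hand in.

```bash
python3 -c "
from rig import manip
print(manip.finish_job())"
```

```text
the job is handed in; nothing more can be done
None
```

The job is handed in, though the hand-in returned no verdict. By the cameras, the jaw is at its end stop and the panel sits square near mid-opening, with about 60 mm free at both clamped edges. The tool is clear of everything, but I didn't measure the latch springing back up.

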